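# Park the sampling lance in its bay behind the port

### The job

Park the sampling lance in the blue bay behind the steel sampling port by pushing it across the bench: angle its bayonet end in past the port, then swing the orange-capped end round, so that it lies inside the bay along the back wall with the bayonet end on the port's side. Only push it, gently, with the outside of the fingers: it is never pinched or lifted but stays flat on the bench, and everything else on the bench is left where it stands.

Things in the scene. Friction and masses are not known exactly. Their poses are not given: they have to be found in the camera images.
- bay: Parking bay, fixed: blue steel angle 30 mm high, 4 mm thick, open on top and in front; its floor is the bench (thin black strip). Origin: at bench level, mid-length of the back wall's inner face. x points into the bay, through the back wall; y runs along that wall towards the port's side. Inside 330 mm long: end cheeks at y = -165 mm (reaching 45 mm forward) and +165 mm (55 mm forward).
- port: Sampling port, fixed: upright steel barrel 50 mm in diameter, 59 mm high, bayonet socket on top. Origin: centre of its foot on the bench. It stands before the bay's open front, nearer the +y cheek, 58 to 63 mm clear of the back wall. The opening from it to the -y cheek (218 to 238 mm) is shorter than the lance, which must go in obliquely, bayonet end first.
- lance: Sampling lance, loose, 0.3 to 0.5 kg, on the bench before the bay, 260 mm long: square aluminium jacket 26 x 26 mm (x -115 to +105 mm), steel bayonet spigot 19 mm in diameter with a 24 mm collar at +x, orange cap 25 mm in diameter with a flat end face at -x. Origin: mid-length on its underside; x along it to the bayonet end, z up. Slides with a few newtons, does not roll.
- lance_nose (a point): Centre of the end face of the lance's steel bayonet spigot: 130 mm along the lance's x from its middle, 13 mm above its underside.
- lance_tail (a point): Centre of the end face of the lance's orange cap: 130 mm along the lance's -x from its middle, 13 mm above its underside.
- tube: Bystander: quartz glass tube 25 mm in diameter, 190 mm long (along its y), lying in a low white cradle (30 mm high overall with the tube); origin: under its middle.
- bushing_large: Bystander: stepped steel reducing bushing, 40 mm in diameter at the foot, 36 mm high, standing; origin: centre of its underside.
- bushing_small: Bystander: stepped steel reducing bushing, 32 mm in diameter at the foot, 36 mm high, standing; origin: centre of its underside.
- sensor_head: Bystander: matte black sensor head, 44 mm in diameter, 66 mm high, standing; origin: centre of its underside.
- vial: Bystander: amber glass vial with a white cap, 28 mm in diameter, 62 mm high; origin: centre of its underside.
- filter_jar: Bystander: clear jar with a blue lid, 64 mm in diameter, 70 mm high; origin: centre of its underside.
- spanner: Bystander: steel open-ended spanner 160 mm long lying on the bench, handle to its -x; origin: under its middle.

How it is judged:
At the end, for the whole second after the job is handed in: The lance lies flat on the bench inside the bay, between both cheeks, bayonet end on the port's side, with the centre line at both ends within 27 mm of the back wall (no more than 14 mm of gap between jacket and wall), at rest (x of lance_nose in the frame of bay between -0.027 and 0 m and x of lance_tail in the frame of bay between -0.027 and 0 m and y of lance_nose in the frame of bay between 0.09 and 0.167 m and y of lance_tail in the frame of bay above -0.167 m and height (world z) of each of lance_nose, lance_tail below 0.017 m and linear speed of lance below 0.01 m/s and angular speed of lance below 0.05 rad/s); the robot touches nothing.
It fails at once if the lance is pinched between the fingers or pushed roughly (fingers press on it with over 50 N) (contact force between the fingers and lance above 50 N).
It fails at once if the lance is lifted off the bench (an end 12 mm up) or rolled over (height (world z) of any of lance_nose, lance_tail above 0.025 m or angle between lance's own z axis and vertical above 0.2 rad).
It fails at once if another thing on the bench is moved by more than 15 mm (distance of any of tube, bushing_large, bushing_small, sensor_head, vial, filter_jar, spanner from where it was at the start of the episode above 0.015 m).
It also fails if it takes over 72 s, if anything falls off the work surface, if the arm or the gripper's body presses on something with over 40 N, if the wrist force passes 120 N, or if a joint passes its speed limit or range.

### The arm

A 7-joint arm with a two-finger parallel gripper is mounted at the origin on the work surface. World frame = base frame: x ahead of the robot, y to its left, z up, the work surface at z = 0. Lengths are in m, angles in rad, forces in N, time in s.
With the tool pointing down it reaches from about 0.4 to 0.85 m from the base axis. Payload 6.9 kg.
Tool frame: the origin (TCP) lies midway between the tips of the shut fingers; the grasp point (between the pads) lies behind it (ctrl.pinch_z is the z of the grasp point in the tool frame, in m); z points along the fingers, y is the direction in which the jaws open and shut (so a half turn about z gives the same grasp; the last joint's range is limited). The gripper opens to 85 mm and grips with 20 to 120 N. Pads are 22 mm wide; open, the fingers measure 114 mm over their backs; the gripper's body (76 mm by 85 mm) begins 54 mm behind the grasp point. The pads swing forward as they close: fully open they stand 13 mm farther back than shut.
Start: joints at [-1.153, 0.507, -0.238, 1.5, 0.126, 1.149, -0.155], TCP at [0.192, 0.595, 0.231] pointing down, gripper open.
Joint ranges: [-3.08, 3.08], [-0.24, 2.05], [-1.43, 1.35], [0, 2.5], [-1.52, 4.66], [0.17, 1.96], [-2.89, 2.89]. Speed limits (rad/s): [2.39, 2.39, 3.14, 3.14, 3.14, 3.14, 3.14].

### API

Orientations are given as a unit quaternion [w, x, y, z].
In Python, from station import ctrl, get_state, vision, ticket, models gives the robot as it stands. Calls block until the motion is done:
- ctrl.movep(position, orientation): joint-space move of the TCP to a pose.
- ctrl.movel(position, frame=None, max_speed=0.15): straight line of the TCP; frame=None keeps the orientation; max_speed is the mean speed in m/s.
- ctrl.set_joints(angles): joint-space move.
- ctrl.ungrasp() and ctrl.close_gripper(force=None): open the fingers fully, or close them until they stop; force is the grip in N (None keeps the last).
- ctrl.pause(seconds).
- ctrl.ik(position, orientation): joint angles nearest the present ones, or None.
- get_state(): the state.
- vision.grab_frame(name): name is "side" or "top" or "wrist"; returns (picture, depth): 400x640x3 uint8, blue, green, red; 400x640 float32, m along the optical axis (not along the pixel's ray), 0 where there is no reading.
- vision.camera_info(name): a dict with "mtx" (3x3 intrinsics, pixels), "dist_coeffs" ([k1, k2, p1, p2, k3] as OpenCV has them; the pictures are not rectified), "R" (3x3) and "t" (3): a world point X has camera coordinates R X + t; the wrist camera has in their place "hand_eye" (4x4, takes a point from camera to tool coordinates, whose origin is the TCP and whose axes are the flange's). Camera axes: x right, y down, z forward; pixel columns grow to the right and rows downward; lengths in m; the calibration is good to about 2 mm. A picture is of the moment at which its call begins: read the wrist's pose just before it. camera_info takes no time and is no camera call.
A pose or a line that the arm cannot do raises ctrl.Unreachable and nothing moves.
- ticket.close_job(): hands the job in, once; it reports no verdict.
Trained networks look in the newest picture that a camera, given by its name, has taken for a name from the list of things; names that differ only in an ending like _2 or _b are one class to them, and where a whole thing is asked for, a point or a joint stands for the part that bears it (a point fixed in the world has none). Each returns a list of dicts, best first, with "p" (0 to 1); they miss things now and then, are a little off and sometimes report something else, mostly with a low value. They report only what shows in the picture. A call takes as long as a camera call.
- models.recognise(camera, target): "point" ([column, row] in pixels, amid what is visible of it).
- models.masks_of(camera, target): "mask" (400x640 bool, what is visible of it) and "point" ([column, row] in pixels, amid what is visible of it).
The state is a dict: "time": time; "qpos": joint angles; "qd": joint speeds; "tau": joint torques, N m; "tcp_pos": TCP position; "eef_rot": TCP orientation; "contact_force": force on the tool from outside, world axes, zero at the start; "wrist_torque": the same for the moment, N m; "width": finger opening in m.
Only numpy, scipy, OpenCV 4.12 (cv2) and the standard library are available. Lean on these libraries where they do the work, as an engineer would, in place of code of your own. Each camera call takes 0.05 s, during which the arm holds its last target. There are 200 camera calls.

## Working session

There is one attempt and no reset: what is moved stays moved. The work goes in short steps, each a Python script; the robot and the scene stay as the last script left them, time stands still between calls to the robot, and variables do not carry over. Pictures are saved under pics/ and viewed, about 8 in all and at most 12, crops included, and the job is handed in when it is done.

```bash
ls; mkdir -p pics
cat > h.py <<'E'
import numpy as np, cv2
from station import ctrl, get_state, vision, ticket, models
def cloud(name, depth):
    """world xyz for each pixel (fixed cameras)"""
    c=vision.camera_info(name); K=np.array(c["mtx"]); d=np.array(c["dist_coeffs"])
    v,u=np.mgrid[0:400,0:640]
    p=cv2.undistortPoints(np.stack([u,v],-1).reshape(-1,1,2).astype(np.float64),K,d).reshape(400,640,2)
    X=np.dstack([p[...,0]*depth,p[...,1]*depth,depth]).reshape(-1,3)
    W=((X-np.array(c["t"]))@np.array(c["R"])).reshape(400,640,3)
    W[depth<=0]=np.nan
    return W
E
python3 - <<'E'
from h import *
s=get_state(); print(s["time"],s["tcp_pos"],s["eef_rot"],s["width"],ctrl.pinch_z)
for n in ("top","side"):
    im,d=vision.grab_frame(n); cv2.imwrite(f"pics/{n}0.png",im); W=cloud(n,d); np.save(f"{n}0.npy",W)
    for t in "bay port lance lance_nose lance_tail tube bushing_large bushing_small sensor_head vial filter_jar spanner".split():
        for r in models.masks_of(n,t)[:2]:
            P=W[r["mask"]]; P=P[~np.isnan(P[:,0])]
            if len(P): print(n,t,round(r["p"],2),np.round(r["point"]),len(P),np.round(np.median(P,0),3),np.round(np.percentile(P,2,0),3),np.round(np.percentile(P,98,0),3))
print(get_state()["time"])
E
```

```text
pics
0.0 [0.19223379 0.59416206 0.23042517] [-1.13387215e-04  1.55731629e-01  9.87798994e-01 -8.91200156e-04] 0.085219504994582 -0.0187
top bay 0.57 [299. 159.] 2582 [0.637 0.051 0.002] [ 0.589 -0.13  -0.003] [0.681 0.221 0.031]
top port 0.71 [268. 182.] 335 [0.543 0.111 0.057] [ 0.523  0.09  -0.   ] [0.573 0.135 0.062]
top lance 0.98 [348. 219.] 1002 [ 0.458 -0.105  0.025] [ 0.443 -0.232 -0.001] [0.479 0.013 0.029]
top lance_nose 0.64 [350. 224.] 931 [ 0.458 -0.112  0.025] [ 0.443 -0.232  0.004] [0.475 0.01  0.029]
top lance_tail 0.68 [350. 221.] 938 [ 0.458 -0.113  0.025] [ 0.442 -0.232  0.003] [0.475 0.01  0.029]
top tube 0.73 [447. 136.] 596 [ 0.709 -0.382  0.028] [ 0.7   -0.475  0.012] [ 0.723 -0.291  0.033]
top bushing_large 0.73 [195. 191.] 187 [0.517 0.333 0.019] [ 0.502  0.32  -0.   ] [0.539 0.353 0.039]
top bushing_small 0.54 [354. 223.] 941 [ 0.458 -0.118  0.025] [ 0.442 -0.233  0.   ] [0.475 0.01  0.029]
top bushing_small 0.53 [219. 210.] 133 [0.465 0.254 0.017] [ 0.452  0.242 -0.002] [0.487 0.272 0.04 ]
top sensor_head 0.8 [197. 237.] 268 [0.387 0.296 0.044] [0.369 0.283
[... 1000 characters left out ...]
]
side bushing_large 0.63 [254. 140.] 133 [0.52  0.33  0.018] [0.505 0.316 0.   ] [0.541 0.361 0.04 ]
side bushing_large 0.41 [227. 154.] 234 [0.387 0.291 0.04 ] [0.37 0.28 0.  ] [0.41  0.315 0.068]
side bushing_small 0.51 [255. 159.] 89 [0.466 0.249 0.018] [0.454 0.24  0.003] [0.482 0.265 0.039]
side sensor_head 0.76 [230. 157.] 228 [0.387 0.291 0.039] [ 0.37   0.28  -0.001] [0.422 0.317 0.067]
side sensor_head 0.55 [198. 151.] 199 [0.329 0.403 0.006] [ 0.293  0.343 -0.003] [0.374 0.474 0.012]
side vial 0.22 [448. 312.] 682 [ 0.582 -0.533  0.065] [ 0.562 -0.559  0.   ] [ 0.623 -0.499  0.075]
side spanner 0.68 [198. 148.] 187 [0.34  0.427 0.006] [ 0.301  0.348 -0.004] [0.376 0.485 0.012]
1.3
```

View pics/top0.png

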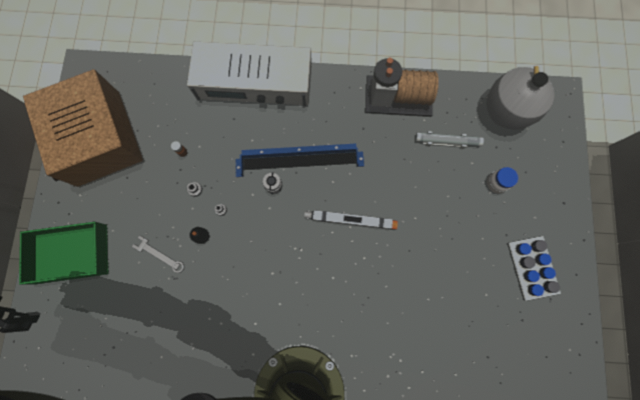

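```bash
cat >> h.py <<'E'
def orange(im):
    h=cv2.cvtColor(im,cv2.COLOR_BGR2HSV)
    return (h[...,0]>4)&(h[...,0]<22)&(h[...,1]>150)&(h[...,2]>90)
def lance_pose(n="top",off=(0,0)):
    """nose, tail (xy) from the newest picture: direction by PCA of the jacket top, length 260 and extremes"""
    im,d=vision.grab_frame(n); W=cloud(n,d)
    r=[x for x in models.masks_of(n,"lance") if x["mask"].sum()>300]
    if not r: return im,None
    P=W[r[0]["mask"]]; P=P[(P[:,2]>0.017)&(P[:,2]<0.034)]
    T=P[P[:,2]>0.022][:,:2]
    (cx,cy),(w,h),a=cv2.minAreaRect(T.astype(np.float32))
    L=cv2.fitLine(T.astype(np.float32),cv2.DIST_HUBER,0,.01,.01).ravel(); u=L[:2]; c=L[2:]
    O=W[orange(im)]; O=O[(O[:,2]<.034)&(O[:,2]>-.01)]
    o=np.median(O,0)[:2] if len(O) else np.full(2,np.nan)
    if (o-c)@u>0: u=-u
    s=(P[:,:2]-c)@u; lo,hi=np.percentile(s,1),np.percentile(s,99)
    m=c+u*(lo+hi)/2
    return im,dict(u=u,c=c,lo=lo,hi=hi,nose=m+.13*u,tail=m-.13*u,len=hi-lo,o=o,w=min(w,h))
E
python3 - <<'E'
from h import *
np.set_printoptions(precision=4,suppress=True)
for n in ("top","side"):
    im,l=lance_pose(n); print(n,l)
    W=np.load(f"{n}0.npy")
    h=cv2.cvtColor(im,cv2.COLOR_BGR2HSV)
    B=(h[...,0]>95)&(h[...,0]<130)&(h[...,1]>90)
    P=W[B]; P=P[(P[:,2]>.026)&(P[:,2]<.036)&(P[:,0]<.72)&(P[:,1]>-.25)&(P[:,1]<.3)]
    print(len(P)); r=cv2.minAreaRect(P[:,:2].astype(np.float32)); print(r, cv2.boxPoints(r))
    # back wall: fit to top-edge points
    Q=P[P[:,0]>.64]; L=cv2.fitLine(Q[:,:2].astype(np.float32),cv2.DIST_HUBER,0,.005,.01).ravel(); print("wall",L,len(Q))
    m=(W[...,2]>.054)&(W[...,2]<.066)&(abs(W[...,0]-.55)<.05)&(abs(W[...,1]-.11)<.05)
    Q=W[m]; print("port",len(Q),cv2.minEnclosingCircle(Q[:,:2].astype(np.float32)),np.median(Q,0))
    big=cv2.resize(im[90:270,180:430],None,fx=3.2,fy=3.2,interpolation=cv2.INTER_CUBIC); cv2.imwrite(f"pics/{n}crop.png",big)
E
```

```text
top {'u': array([0.0586, 0.9983], dtype=float32), 'c': array([ 0.4595, -0.1148], dtype=float32), 'lo': np.float64(-0.12014871826036727), 'hi': np.float64(0.12838478653835492), 'nose': array([0.4674, 0.0191]), 'tail': array([ 0.4521, -0.2405]), 'len': np.float64(0.2485335047987222), 'o': array([ 0.4505, -0.2339]), 'w': 0.026496224105358124}
245
((0.6221845149993896, 0.04453471302986145), (0.05684857442975044, 0.33722618222236633), 7.842976093292236) [[ 0.571   0.2077]
 [ 0.617  -0.1264]
 [ 0.6734 -0.1186]
 [ 0.6273  0.2154]]
wall [ 0.1135 -0.9935  0.6546 -0.0288] 142
port 230 ((0.5474231243133545, 0.11468244343996048), 0.02443695440888405) [0.5462 0.1139 0.0582]
side {'u': array([0.0507, 0.9987], dtype=float32), 'c': array([ 0.4603, -0.1249], dtype=float32), 'lo': np.float64(-0.11734226329528828), 'hi': np.float64(0.13550629833624123), 'nose': array([0.4674, 0.014 ]), 'tail': array([ 0.4542, -0.2457]), 'len': np.float64(0.2528485616315295), 'o': array([ 0.451 , -0.2368]), 'w': 0.029332151636481285}
177
((0.626426100730896, 0.04265706241130829), (0.05877150222659111, 0.3408052921295166), 9.028763771057129) [[ 0.5707  0.2063]
 [ 0.6241 -0.1302]
 [ 0.6822 -0.121 ]
 [ 0.6287  0.2156]]
wall [ 0.1113 -0.9938  0.6565 -0.0345] 112
port 125 ((0.5479544401168823, 0.10995486378669739), 0.025178873911499977) [0.5496 0.1114 0.0581]
```

The top view shows the lance at px (308–397, 214–224): bayonet end left (+y), orange cap right. The bay is at (238–362, 147–172), opening toward the robot, and the port is at (272, 182). This agrees with the network results and the depth sizes: bay box 338 x 58 mm, port diameter about 50 mm at 58 mm height, jacket width 26 mm.

Plan:
1. Push squarely with both open fingers on the jacket.
2. Push axially on the cap with the fingers shut.
3. Swing the orange end in with two fingers.

```bash
cat >> h.py <<'E'
n_=np.array([.9937,.1124]); d_=np.array([-.1124,.9937]); O_=n_*.644+d_*-.027; WANG=np.arctan2(d_[1],d_[0])
def w2b(p): p=np.asarray(p)-O_; return np.array([p@n_,p@d_])
def b2w(p): return O_+p[0]*n_+p[1]*d_
def quat(psi): return np.array([0,np.cos(psi/2),np.sin(psi/2),0])
PORT=w2b([.5475,.1125])
def axes(phi): # bay frame: axis to nose, normal toward wall
    return np.array([np.sin(phi),np.cos(phi)]),np.array([np.cos(phi),-np.sin(phi)])
def see(verbose=True,tag=None):
    """lance pose in bay frame: centre, phi, from top+side averaged"""
    N=[];T=[]
    for n in("top","side"):
        im,l=lance_pose(n)
        if tag: cv2.imwrite(f"pics/{tag}_{n}.png",im)
        if l is None: print(n,"no lance"); continue
        a,b=w2b(l["nose"]),w2b(l["tail"]); dd=a-b
        if verbose: print(n,"nose",a.round(4),"tail",b.round(4),"phi",round(np.degrees(np.arctan2(*dd)),1),"len",round(l["len"],3),"orange",w2b(l["o"]).round(3))
        N.append(a);T.append(b)
    a,b=np.mean(N,0),np.mean(T,0); return (a+b)/2,np.arctan2(*(a-b))
def side_pose(c,phi,s,gap):
    """tool (xy,psi) with jaws along lance, gap in front of its axis, at s along it"""
    u,n=axes(phi); return b2w(c+s*u-gap*n), WANG-phi+np.pi/2
def F(): return np.round(get_state()["contact_force"],1)
def sweep(c0,p0,c1,p1,s,gap,K,z,speed=.05,fmax=25):
    for k in range(1,K+1):
        t=k/K; xy,psi=side_pose(c0+(c1-c0)*t,p0+(p1-p0)*t,s,gap)
        ctrl.movel([*xy,z],quat(psi),max_speed=speed)
        f=F(); print("step",k,f,round(get_state()["time"],1))
        if np.linalg.norm(f)>fmax: print("force stop"); break
E
python3 - <<'E'
from h import *
print("port",PORT.round(4))
c,p=see(); print("c",c.round(4),np.degrees(p).round(1))
# target: phi 24deg, axis 50 mm wallward of port centre
p1=np.radians(24); u1,n1=axes(p1); need=.050-(c-PORT)@n1
um,nm=axes((p+p1)/2); c1=c+nm*need; print("need",need,"c1",c1.round(4))
np.savez("plan.npz",c=c,p=p,c1=c1,p1=p1)
xy,psi=side_pose(c,p,.02,.042); print(xy,psi)
for z in(.15,-.003): print(ctrl.ik([*xy,z],quat(psi)))
ctrl.movep([*xy,.15],quat(psi)); print(get_state()["time"],F())
ctrl.movel([*xy,-.003],max_speed=.12); s=get_state(); print(s["time"],F(),s["tcp_pos"])
xy,psi=side_pose(c,p,.02,.026); ctrl.movel([*xy,-.003],quat(psi),max_speed=.04); print(get_state()["time"],F())
im,d=vision.grab_frame("side"); cv2.imwrite("pics/side1.png",im)
E
```

```text
port [-0.0874  0.0773]
top nose [-0.1779 -0.007 ] tail [-0.2224 -0.2631] phi 9.9 len 0.248 orange [-0.223 -0.255]
side nose [-0.1766 -0.0098] tail [-0.2204 -0.2661] phi 9.7 len 0.255 orange [-0.223 -0.259]
c [-0.1993 -0.1365] 9.8
need 0.0653717944071581 c1 [-0.1368 -0.1555]
[ 0.41946566 -0.09006644] 3.083436268112741
[ 0.00844375  0.31286556  0.19157334  2.11006345 -0.08839185  0.72597181
  1.76974749]
[ 0.23401994  0.59258507 -0.11622019  2.26796653  0.22747854  0.29127438
  1.43191551]
4.2667 [ 0.1 -0.2 -0.1]
5.6917 [-0.2 -0.7  0.3] [ 0.41978271 -0.09010995 -0.00254973]
6.2417 [-0.7 -0.7  0.4]
```

Run:
```python
from h import *
import cv2
im=cv2.imread("pics/side1.png"); cv2.imwrite("pics/side1c.png",cv2.resize(im[120:320,200:440],None,fx=3,fy=3))
```

```text
(no output)
```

View pics/side1c.png

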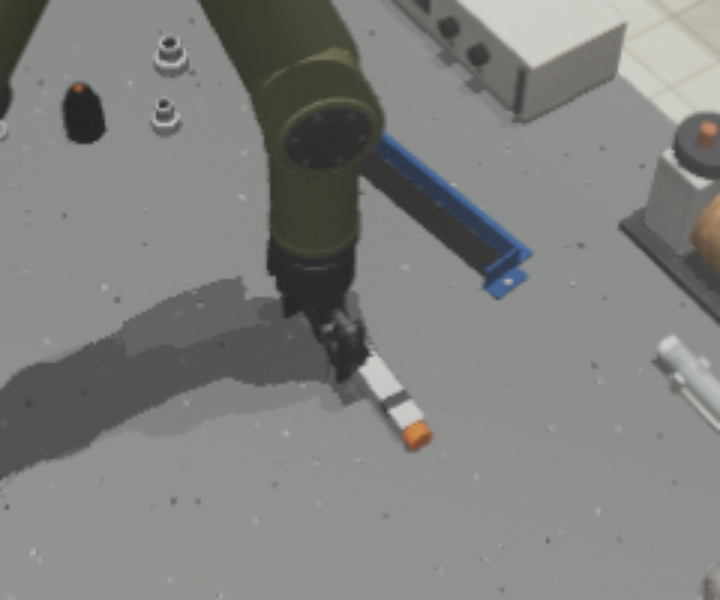

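The crop shows the open fingers beside the jacket, crop px (345, 350), on the robot side and level with the bench; the cap is at (418, 433). Now the first push.

Run:
```python
from h import *
P=np.load("plan.npz"); c,p,c1,p1=P["c"],float(P["p"]),P["c1"],float(P["p1"])
sweep(c,p,c1,p1,.02,.024,4,-.003,.05)
# back off, lift
xy,psi=side_pose(c1,p1,.02,.045); ctrl.movel([*xy,-.003],quat(psi),max_speed=.1)
ctrl.movel([*xy,.12],max_speed=.2)
# close and go behind tail, clear of view
u,n=axes(p1); ctrl.close_gripper(20)
w=b2w(c1-(.13+.06)*u); psi=WANG-p1
q=quat(psi); q2=quat(psi+np.pi)
print([ctrl.ik([*w,.12],x) for x in(q,q2)], get_state()["qpos"])
c,p=see(); print("c",c.round(4),np.degrees(p).round(1),"wanted",c1.round(4),"portdist",(c-PORT)@axes(p)[1],get_state()["time"])
```

```text
step 1 [-0.3 -0.9  0.3] 6.8
step 2 [-0.8 -0.9  0.1] 7.3
step 3 [-0.5  0.5 -0. ] 7.8
step 4 [ 0.2 -0.4  0.5] 8.3
[array([ 0.09241784,  0.61725606,  0.71355562,  1.83642379, -0.51334163,
        0.88107672,  0.74532814]), array([ 1.05340105,  0.62882769, -0.83099271,  1.82406163,  0.56615507,
        0.94404472,  2.80688838])] [-0.05972007  0.45291432  0.28154167  1.9904926  -0.18497933  0.72221983
  1.59873621]
top no lance
side nose [-0.0893 -0.0548] tail [-0.1962 -0.2918] phi 24.3 len 0.22 orange [-0.188 -0.268]
c [-0.1427 -0.1733] 24.3 wanted [-0.1368 -0.1555] portdist 0.052563360529796856 10.4333
```

Run:
```python
from h import *
P=np.load("plan.npz"); c1,p1=P["c1"],float(P["p1"])
u,n=axes(p1); w=b2w(c1-(.13+.05)*u)
ctrl.movep([*w,.10],quat(WANG-p1))
c,p=see(tag="p2"); print("c",c.round(4),np.degrees(p).round(1),"wanted",c1.round(4),"portdist",(c-PORT)@axes(p)[1],get_state()["time"],get_state()["width"])
a=cv2.imread("pics/p2_top.png")[90:290,180:440]; b=cv2.imread("pics/p2_side.png")[90:330,180:480]
cv2.imwrite("pics/p2.png",np.hstack([cv2.resize(a,(400,308)),cv2.resize(b,(385,308))]))
```

```text
top no lance
side nose [-0.0816 -0.0394] tail [-0.191  -0.2752] phi 24.9 len 0.254 orange [-0.189 -0.269]
c [-0.1363 -0.1573] 24.9 wanted [-0.1368 -0.1555] portdist 0.05423620578513659 11.4667 -6.587806984473149e-05
```

View pics/p2.png

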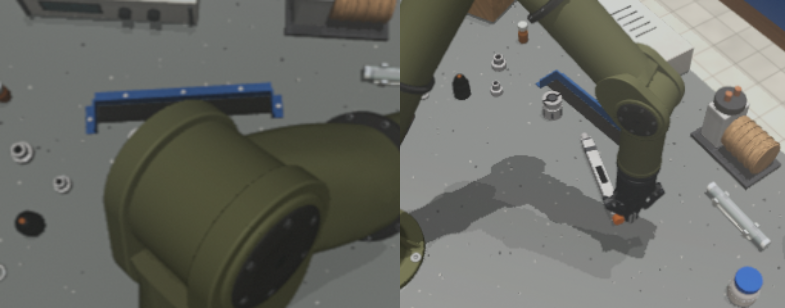

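The combined picture (the arm hides the lance in the left, top view) shows the lance at px (585–620, 138–220) in the right, side view. Its nose points into the opening left of the port at (551, 103), as planned. Next is the axial push.

Run:
```python
from h import *
c=np.array([-.1363,-.1570]); p=np.radians(24.7); u,n=axes(p); q=quat(WANG-p)
go=lambda s,z,v:ctrl.movel([*b2w(c+s*u),z],q,max_speed=v)
go(-.180,.10,.15); go(-.180,.009,.15); print(F(),get_state()["tcp_pos"])
for s in(-.145,-.10,-.06,-.02,.01):
    go(s,.009,.05); f=F(); print(s,f,round(get_state()["time"],1))
    if np.linalg.norm(f)>20: break
im,d=vision.grab_frame("side"); cv2.imwrite("pics/p3.png",cv2.resize(im[90:330,180:480],None,fx=2,fy=2))
c2,p2=see(); print(c2.round(4),np.degrees(p2).round(1),"portdist",(c2-PORT)@axes(p2)[1])
```

```text
[ 0.4  0.6 -0.6] [ 0.46896525 -0.29723115  0.0095072 ]
-0.145 [-0.1 -0.5 -0. ] 13.3
-0.1 [ 0.2 -0.1 -0.5] 14.4
-0.06 [-0.   0.4 -0.3] 15.3
-0.02 [ 0.2  0.2 -1.1] 16.3
0.01 [ 0.  -0.3  0.3] 17.0
top no lance
side no lance
  return _methods._mean(a, axis=axis, dtype=dtype,
  ret = ret.dtype.type(ret / rcount)
Traceback (most recent call last):
  File "h.py", line 47, in see
    a,b=np.mean(N,0),np.mean(T,0); return (a+b)/2,np.arctan2(*(a-b))
                                                  ~~~~~~~~~~^^^^^^^^
TypeError: numpy.arctan2() argument after * must be an iterable, not numpy.float64
```

View pics/p3.png

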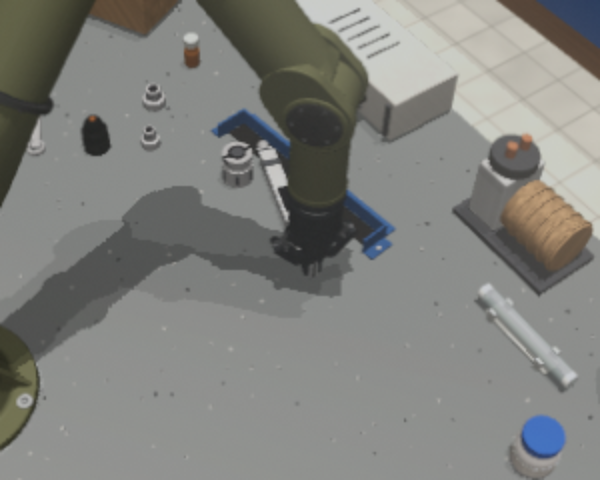

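The nose has passed between the port, px (237, 162), and the wall; the lance shows at (258–290, 145–220), heading into the bay. I'll back off, open the fingers and measure.

Run:
```python
from h import *
c=np.array([-.1363,-.1570]); p=np.radians(24.7); u,n=axes(p); q=quat(WANG-p)
ctrl.movel([*b2w(c-.02*u),.009],q,max_speed=.1)
ctrl.movel([*b2w(c-.02*u),.10],q,max_speed=.2)
c2=c+.151*u
xy,psi=side_pose(c2,p,-.10,.14)
ctrl.movep([*xy,.14],quat(psi)); ctrl.ungrasp()
c2,p2=see(tag="p4"); print(c2.round(4),np.degrees(p2).round(1),"portdist",(c2-PORT)@axes(p2)[1],get_state()["time"])
a=cv2.imread("pics/p4_top.png")[90:290,180:440]; b=cv2.imread("pics/p4_side.png")[90:330,180:480]
cv2.imwrite("pics/p4.png",np.hstack([cv2.resize(a,(400,308)),cv2.resize(b,(385,308))]))
```

```text
top nose [0.0153 0.1742] tail [-0.0901 -0.0635] phi 23.9 len 0.094 orange [nan nan]
side nose [-0.0173  0.0941] tail [-0.1264 -0.1419] phi 24.8 len 0.254 orange [-0.126 -0.134]
[-0.0546  0.0157] 24.4 portdist 0.055205584414060316 20.2583
```

View pics/p4.png

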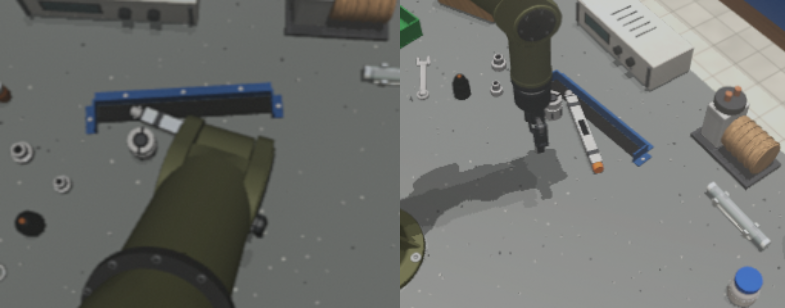

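The side view (right half) shows the whole lance at px (570–600, 95–170), nose behind the port; the top view only sees its front part, so I use the side measurement. The nose is only at Y ≈ 95 mm, so I'll swing part way, to about 14°. Then one more short axial push before closing the swing.

Run:
```python
from h import *
c=np.array([-.0718,-.0225]); p=np.radians(24.6); c1=np.array([-.060,-.0255]); p1=np.radians(14); s=-.062
xy,psi=side_pose(c,p,s,.045)
ctrl.movel([*xy,.12],quat(psi),max_speed=.2); ctrl.movel([*xy,-.003],max_speed=.15); print(F())
sweep(c,p,c1,p1,s,.024,3,-.003,.04)
xy,psi=side_pose(c1,p1,s,.045); ctrl.movel([*xy,-.003],quat(psi),max_speed=.1); ctrl.movel([*xy,.12],max_speed=.25)
ctrl.close_gripper(20)
u,n=axes(p1); w=b2w(c1-.19*u-.01*n); ctrl.movep([*w,.10],quat(WANG-p1))
print(get_state()["time"])
im,l=lance_pose("side"); a,b=w2b(l["nose"]),w2b(l["tail"]); print(a.round(4),b.round(4),np.degrees(np.arctan2(*(a-b))),l["len"],w2b(l["o"]))
cv2.imwrite("pics/p5.png",cv2.resize(im[90:330,180:480],None,fx=2,fy=2))
```

```text
[0.6 0.9 0.6]
step 1 [-0.6 -0.   0.3] 22.8
step 2 [ 0.5 -0.4 -0.4] 23.1
step 3 [-0.3 -0.1  0.3] 23.5
26.2
[-0.0271  0.0977] [-0.0961 -0.153 ] 15.38900353205316 0.2514129694782645 [-0.09241497 -0.14691974]
```

View pics/p5.png

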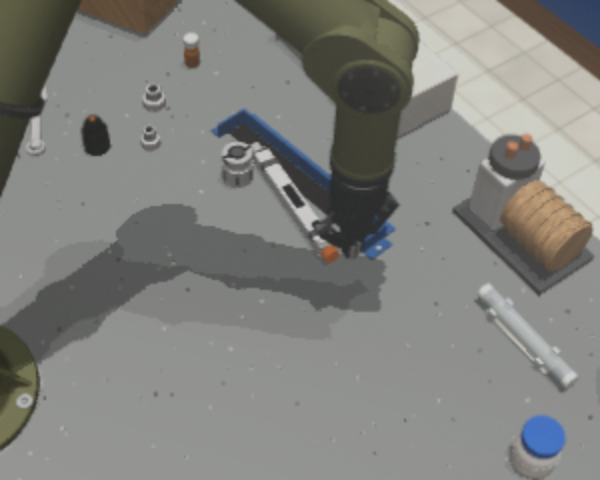

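The side view shows the lance at px (255–335, 145–260), φ ≈ 15°, and the gripper behind the cap. Now the second axial push, 40 mm, then the final swing.

Run:
```python
from h import *
c=np.array([-.0613,-.0265]); p=np.radians(15.2); u,n=axes(p); q=quat(WANG-p)
go=lambda s,z,v:ctrl.movel([*b2w(c+s*u),z],q,max_speed=v)
go(-.180,.10,.15); go(-.180,.009,.15); print(F())
for s in(-.145,-.12,-.101):
    go(s,.009,.04); f=F(); print(s,f,round(get_state()["time"],1))
    if np.linalg.norm(f)>20: break
go(-.14,.009,.1); go(-.14,.10,.25)
c1=c+.04*u; xy,psi=side_pose(c1,p,-.08,.12)
ctrl.movep([*xy,.12],quat(psi)); ctrl.ungrasp()
im,l=lance_pose("side"); a,b=w2b(l["nose"]),w2b(l["tail"]); print(a.round(4),b.round(4),np.degrees(np.arctan2(*(a-b))),l["len"],w2b(l["o"]),get_state()["time"])
cv2.imwrite("pics/p6.png",cv2.resize(im[90:330,180:480],None,fx=2,fy=2))
```

```text
[-0.  -0.4  0.2]
-0.145 [ 0.5 -0.2  1.5] 28.3
-0.12 [-0.4 -0.2 -0.5] 29.1
-0.101 [-0.  -1.   0.7] 29.7
[-0.0185  0.12  ] [-0.0852 -0.1313] 14.862840962178415 0.2259657933476863 [-0.0812257  -0.10817824] 32.65
```

View pics/p6.png

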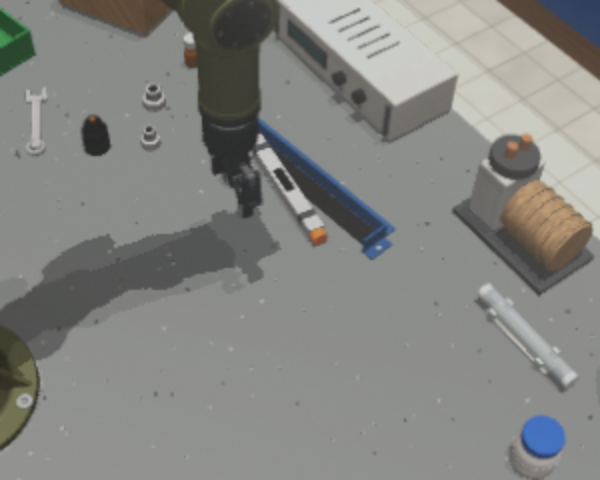

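The side view shows the tail, cap at px (318, 237), now clear of the −y cheek at (380, 235). The nose is hidden behind the gripper. From the cap position, the tail is about (−86, −114) mm. Now the final swing.

Run:
```python
from h import *
c=np.array([-.052,.0125]); p=np.radians(15); c1=np.array([-.018,.008]); p1=0.; s=-.045
xy,psi=side_pose(c,p,s,.045)
ctrl.movel([*xy,.12],quat(psi),max_speed=.2); ctrl.movel([*xy,-.003],max_speed=.15); print(F())
sweep(c,p,c1,p1,s,.024,5,-.003,.035,15)
s=get_state(); print(s["contact_force"],w2b(s["tcp_pos"][:2]))
xy=b2w(w2b(s["tcp_pos"][:2])+[-.03,0]); ctrl.movel([*xy,-.003],max_speed=.1); ctrl.movel([*xy,.15],max_speed=.25)
xy=b2w([-.20,-.0]); ctrl.movel([*xy,.20],max_speed=.25); print(get_state()["time"])
c,p=see(tag="p7"); print(c.round(4),np.degrees(p).round(1),get_state()["time"])
a=cv2.imread("pics/p7_top.png")[90:290,180:440]; b=cv2.imread("pics/p7_side.png")[90:330,180:480]
cv2.imwrite("pics/p7.png",np.hstack([cv2.resize(a,(400,308)),cv2.resize(b,(385,308))]))
```

```text
[0.  0.3 1.4]
step 1 [-0.2  0.  -1.1] 35.2
step 2 [-0.   0.5  0.6] 35.6
step 3 [-0.2  0.3  0.4] 36.0
step 4 [ 0.3  0.9 -0.6] 36.4
step 5 [-0.8  0.  -0.1] 36.9
[-0.77025016  0.03972753 -0.1491804 ] [-0.04150242 -0.0371569 ]
38.7833
top no lance
side nose [-0.0196  0.1283] tail [-0.0176 -0.1317] phi -0.4 len 0.242 orange [-0.022 -0.116]
[-0.0186 -0.0017] -0.4 38.9833
```

View pics/p7.png

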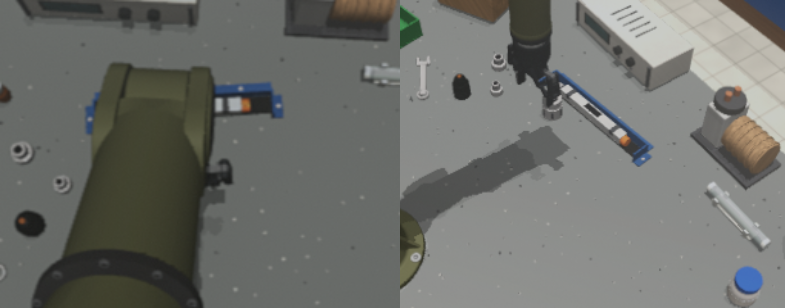

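Both halves show the lance lying in the bay along the wall: cap at px (625, 140) in the side view, just inside the −y cheek. I'll retreat fully for an unobstructed check with both cameras, including the bystanders.

Run:
```python
from h import *
ctrl.set_joints([-1.153,0.507,-0.238,1.5,0.126,1.149,-0.155]); print(get_state()["time"])
c,p=see(tag="p8"); print(c.round(4),np.degrees(p).round(1))
for n in("top","side"):
    im,d=vision.grab_frame(n); W=cloud(n,d)
    # wall-top ridge vs jacket-top, in bay X, along Y
    h=cv2.cvtColor(im,cv2.COLOR_BGR2HSV); P=W[~np.isnan(W[...,0])]; hh=h[~np.isnan(W[...,0])]
    X=(P[:,:2]-O_)@n_; Y=(P[:,:2]-O_)@d_
    J=(P[:,2]>.019)&(P[:,2]<.0335)&(X>-.05)&(X<.02)
    blue=(hh[:,0]>95)&(hh[:,0]<130)&(hh[:,1]>90)
    for y in(-.12,-.08,-.04,0,.04,.08,.11,.13):
        m=J&(abs(Y-y)<.02); a=X[m&~blue]; b=X[m&blue&(P[:,2]>.024)]
        print(n,y,"lance X",np.percentile(a,[5,50,95]).round(4) if len(a) else None,"wall",np.percentile(b,[5,50,95]).round(4) if len(b) else None)
    W0=np.load(f"{n}0.npy")
    for t in "tube bushing_large bushing_small sensor_head vial filter_jar spanner".split():
        r=models.masks_of(n,t)
        if r: Q=W[r[0]["mask"]]; print(n,t,round(r[0]["p"],2),np.nanmedian(Q,0).round(3))
print(get_state()["time"])
a=cv2.imread("pics/p8_top.png")[120:200,220:380]; cv2.imwrite("pics/p8.png",cv2.resize(a,None,fx=5,fy=5,interpolation=cv2.INTER_CUBIC))
```

```text
41.2167
top nose [-0.0201  0.1368] tail [-0.0193 -0.1232] phi -0.2 len 0.247 orange [-0.021 -0.116]
side nose [-0.0185  0.1324] tail [-0.0184 -0.1277] phi -0.0 len 0.251 orange [-0.023 -0.117]
[-0.0191  0.0046] -0.1
top -0.12 lance X [-0.0295 -0.0197 -0.0081] wall [0.0015 0.0032 0.0065]
top -0.08 lance X [-0.0311 -0.0189 -0.0061] wall [0.0019 0.0036 0.0059]
top -0.04 lance X [-0.0313 -0.0189 -0.0067] wall [0.0013 0.0035 0.0052]
top 0 lance X [-0.0314 -0.019  -0.0069] wall [0.0006 0.003  0.0053]
top 0.04 lance X [-0.0313 -0.0204 -0.0081] wall [0.0004 0.0026 0.0051]
top 0.08 lance X [-0.032  -0.0202 -0.0066] wall [0.0003 0.0021 0.0048]
top 0.11 lance X [-0.0317 -0.0202 -0.0074] wall [0.0002 0.0018 0.0044]
top 0.13 lance X [-0.0299 -0.0208 -0.0117] wall [-0.0003  0.0013  0.0044]
top tube 0.74 [ 0.709 -0.381  0.028]
top bushing_large 0.67 [0.519 0.333 0.023]
top sensor_head 0.52 [0.387 0.296 0.047]
top vial 0.42 [0.626 0.385 0.058]
top filter_jar 0.89 [ 0.586 -0.516  0.066]
top spanner 0.82 [0.334 0.421 0.007]
side -0.12 lance X [-0.0293 -0.0165  0.0039] wall [0.0036 0.0059 0.0086]
side -0.08 lance X [-0.0305 -0.0181  0.002 ] wall [0.0027 0.0049 0.0083]
side -0.04 lance X [-0.0294 -0.0173  0.0031] wall [0.0024 0.0047 0.0094]
side 0 lance X [-0.0303 -0.0175  0.003 ] wall [0.0008 0.006  0.0087]
side 0.04 lance X [-0.0307 -0.0169  0.0025] wall [0.0026 0.0045 0.0082]
side 0.08 lance X [-0.0308 -0.0167  0.001 ] wall [0.0024 0.0043 0.0069]
side 0.11 lance X [-0.0311 -0.0168  0.002 ] wall [0.0019 0.0042 0.0067]
side 0.13 lance X [-0.0259 -0.0159  0.0038] wall [0.0016 0.0041 0.0062]
side tube 0.63 [ 0.709 -0.392  0.028]
side bushing_large 0.52 [0.542 0.101 0.045]
side bushing_small 0.23 [0.387 0.29  0.04 ]
side sensor_head 0.76 [0.386 0.29  0.04 ]
side vial 0.45 [0.629 0.381 0.034]
side filter_jar 0.61 [0.52  0.328 0.019]
side spanner 0.46 [0.33  0.406 0.006]
42.2167
```

View pics/p8.png

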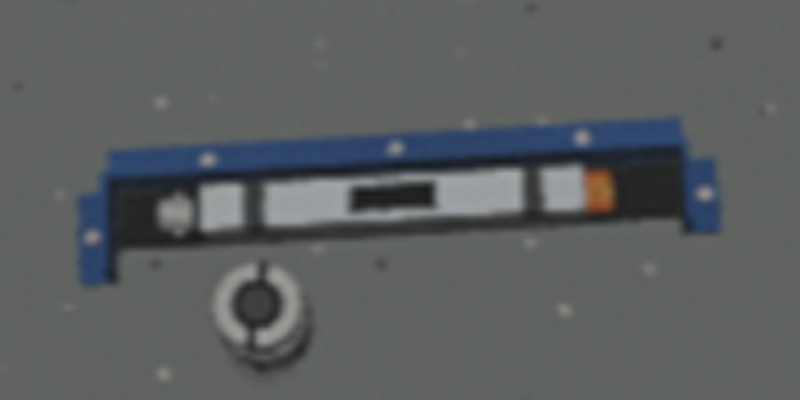

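The close-up shows the lance parallel to the wall and between both cheeks: cap at px (600, 190), bayonet at (175, 212), port untouched at (260, 305). The centre line is about 20–23 mm from the wall against the 27 mm limit. I'll nudge it 5 mm further with both fingers for margin, then check once more.

Run:
```python
from h import *
q=quat(WANG+np.pi/2); at=lambda X,z:[*b2w([X,-.022]),z]
ctrl.movep(at(-.075,.13),q); ctrl.movel(at(-.068,-.003),max_speed=.15); print(F(),get_state()["time"])
for X in(-.045,-.041,-.0385,-.0363):
    ctrl.movel(at(X,-.003),max_speed=.03); f=F(); print(X,f)
    if np.linalg.norm(f)>12: break
ctrl.movel(at(-.07,-.003),max_speed=.1); ctrl.movel(at(-.07,.15),max_speed=.25)
ctrl.set_joints([-1.153,0.507,-0.238,1.5,0.126,1.149,-0.155])
c,p=see(tag="p9"); print(c.round(4),np.degrees(p).round(1),get_state()["time"])
a=cv2.imread("pics/p9_top.png"); b=cv2.imread("pics/p8_top.png")
print("changed px outside bay/arm:",[(x.astype(int).tolist()) for x in np.argwhere(np.abs(a.astype(int)-b).max(2)>60)[:3]])
cv2.imwrite("pics/p9.png",cv2.resize(a[100:280,130:530],None,fx=2,fy=2,interpolation=cv2.INTER_CUBIC))
```

```text
[ 0.5  0.3 -0.6] 45.7417
-0.045 [-0.5 -0.1  0. ]
-0.041 [0.2 0.6 0.4]
-0.0385 [-1.2  0.3  0.2]
-0.0363 [-0.5  0.3 -0.2]
top nose [-0.0143  0.1389] tail [-0.0149 -0.1211] phi 0.1 len 0.253 orange [-0.018 -0.115]
side nose [-0.0136  0.1326] tail [-0.014  -0.1274] phi 0.1 len 0.25 orange [-0.018 -0.117]
[-0.0142  0.0057] 0.1 51.3667
changed px outside bay/arm: [[152, 319], [152, 320], [152, 321]]
```

View pics/p9.png

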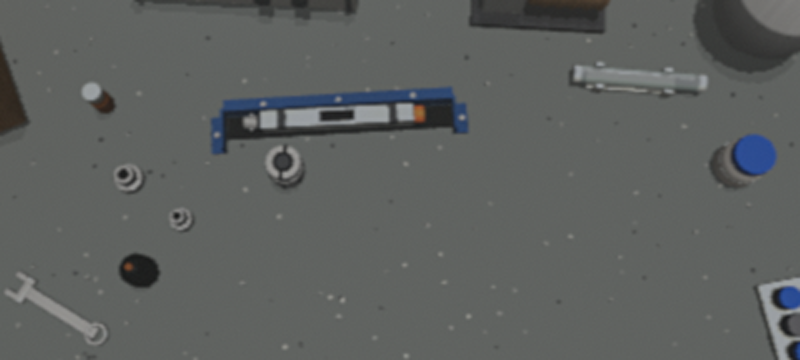

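The lance lies along the back wall, cap at px (420, 113) and bayonet at (250, 122). The bystanders stand where they were and the arm is clear. Handing in.

```bash
python3 -c "
from h import *
print(F(),get_state()['time']); print(ticket.close_job())"
```

```text
[ 0.1 -0.1 -0.5] 51.3667
the job is handed in; nothing more can be done
None
```

The lance is parked in the bay along the back wall, bayonet end on the port's side. I handed the job in at 51.4 s with the arm back at its start pose, touching nothing. No verdict is reported.

**What I did:** I pushed the lance in six steps:
1. A two-finger side push turned it to about 24°.
2. A push on the cap with shut fingers moved the nose past the port.
3. A partial two-finger swing brought it to about 15°.
4. A second push on the cap moved it further along.
5. A final two-finger swing laid it along the wall.
6. A 5 mm two-finger nudge gave more margin.

**Last checks, in the bay frame:**

| | Measured x | Allowed x | Measured y | Allowed y |
|---|---|---|---|---|
| Nose | about −14 mm | −27 to 0 mm | 133–139 mm | 90 to 167 mm |
| Tail | about −14.5 mm | −27 to 0 mm | −121 to −127 mm | above −167 mm |

- **Alignment:** the lance is 0.1° from parallel to the wall. My wall estimate is good to about 3 mm, so both ends are still within the limit.
- **Bystanders:** none shows any movement in the final picture. The top camera's positions before the last nudge matched the start within about 3 mm. It did not report the small bushing then, so that one was only checked by eye.
- **Forces:** wrist readings between push steps stayed under 2 N. They were taken at rest, so I did not measure the peak force during a push.

**Disagreements:** top and side cameras differed by up to 6 mm in y along the lance. During several steps the top camera missed the lance or saw only part of it because the arm was in the way, so I used the side view there. At the bystander check the side-view network gave wrong objects for the large bushing, the small bushing and the jar, and I ignored those.

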